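Switch on the bench supply under its guard

ROBOT

A 6-joint arm with a two-finger parallel gripper is mounted at the origin on a cart in front of the work surface, level with it; the furniture and walls round the work are solid. World frame = base frame: x ahead of the robot, y to its left, z up, the work surface at z = 0. Lengths are in mm, angles in rad, forces in N, time in s.
With the tool pointing down it reaches from about 350 to 875 mm from the base axis. Payload 4.2 kg.
Tool frame: the origin (TCP) lies midway between the tips of the shut fingers; the grasp point (between the pads) lies 19 mm behind it (arm.tcp_to_grasp is the distance from the TCP to the grasp point, in mm); z points along the fingers, y is the line along which they close (so a half turn about z gives the same grasp; the last joint's range is limited). The gripper opens to 85 mm and grips with 20 to 120 N. Pads are 22 mm wide; open, the fingers measure 114 mm over their backs; the gripper's body (76 mm by 85 mm) begins 54 mm behind the grasp point. The pads swing forward as they close: fully open they stand 13 mm farther back than shut.
Start: joints at [1.504, 0.385, 0.008, 0, -1.194, -0.259], TCP at [200.009, 592.111, 206.712] pointing down, gripper open.
Joint ranges: [-3.14, 3.14], [-1.21, 2.06], [-1.07, 1.41], [-3.16, 2.05], [-2.99, -0.16], [-3.1, 3.1]. Speed limits (rad/s): [2.79, 2.79, 3.14, 3.14, 3.14, 3.14].

INTERFACE

Orientations are given as a unit quaternion [x, y, z, w].
In Python, from bench import arm, imaging, job, models gives the robot as it stands.
- The arm moves only by the tool arm_command, never from a script. Its argument "rows" is a list of rows, each an object with "grip": the opening, from 0 (shut) to 1 (fully open); "linear": the shift along the tool's x, y, z in mm, a list of three; "rot": the turn, a rotation vector about the tool's x, y, z in rad, a list of three. In form: [{"grip": grip, "linear": [tx, ty, tz], "rot": [rx, ry, rz]}, ...]. A call has 1 to 10 rows; each row is the pose to reach, as a shift and turn from the pose commanded when the call began, along the tool's axes at that moment; what a row does not reach only later rows make up. A row lasts 1/8 s, in which the tool goes at most 62.5 mm and 10.7 degrees, less where a joint would pass 70% of its speed; a pose out of reach is approached as far as the arm can. A call with a gripper value outside its range is refused whole. The fingers move at their own pace and stop on an object; the grip force is fixed at half the most. Time passes only in rows, so rows that repeat a pose let the fingers close. It gives the time, the measured TCP pose, the force, the opening and the grip force at its end, in the units of the state.
- arm.read_state(): the state, without advancing time (a new reading comes with each control period).
- imaging.get_image(name): name is "side" or "top"; returns a dict with "frame" (480x640x3 uint8, red, green, blue), "fx", "fy", "cx", "cy" (pixels), "k1" (the pictures are not rectified: a ray, as slopes to the right and down, at radius r is drawn at 1 + k1 r^2 times it, then the intrinsics apply), "extrinsics" (4x4, takes a point from world to camera coordinates). Camera axes: x right, y down, z forward; pixel columns grow to the right and rows downward; lengths in mm; the calibration is good to about 2 mm. A picture is of the moment at which its call begins. There is no depth.
- job.job_done(): hands the job in; it is judged then, once.
Trained networks look in a picture, given as the dict that the camera call returned (one of the last four; its "shot" number tells which), for a name from the list of things; names that differ only in an ending like _2 or _b are one class to them, and where a whole thing is asked for, a point or a joint stands for the part that bears it (a point fixed in the world has none). Each returns a list of dicts, best first, with "score" (0 to 1); they miss things now and then, are a little off and sometimes report something else, mostly with a low value. They report only what shows in the picture. A call takes as long as a camera call. They do not tell look-alikes from the thing itself.
- models.spot_in(picture, query): "rect" ([left, top, right, bottom] in pixels, round what is visible of it).
- models.tip_of(picture, query): "pixel" ([column, row] in pixels: a listed point, or the origin of a listed thing).
The state is a dict: "clock": time; "joints": joint angles; "joint_vel": joint speeds; "joint_efforts": joint torques, N m; "position": TCP position; "ee_rot": TCP orientation; "contact_force": force on the tool from outside, world axes, zero at the start; "wrist_torque": the same for the moment, N m; "gripper_width": finger opening in mm; "grasp_force": force on a finger pad.
Only numpy, scipy, OpenCV 4.12 (cv2) and the standard library are available. Lean on these libraries where they do the work, as an engineer would, in place of code of your own. Each camera call takes 0.05 s, during which the arm holds its last target. There are 200 camera calls.

TASK

Switch the bench power box on: with a finger swing its hinged guard at least halfway up to upright, push the toggle beneath it all the way over to the rear while the guard stays up off its rest, then draw back and let the guard fall fully shut. Work gently, and leave the cell, the tape measure and the marker standing and lying where they are.

Things in the scene. Friction and masses are not known exactly. Their poses are not given: they have to be found in the camera images.
- power_box: Grey bench box, fixed; 165 mm deep, 170 wide. Origin on the bench below the guard's hinge line; +x to its rear, +y to its left, z up. Front deck: x -90 to +5 mm, top at z 60 (steel switch plate 62). Rear tower: x +5 to +80, top at z 110. Hinge line: along y at x 0, z 115. Binding posts 19 mm tall on the deck at y -69, a pilot lamp 10 mm tall at y +69
- guard (a joint): Aluminium hood over the toggle, open in front, 86 mm wide, hinged at its rear. 0 rad = shut, top plate level at z 115 mm; grows as the front edge swings up and back; stop at 1.5. Reaches 47 mm forward of the hinge. About 0.5 N at the edge lifts it; polished, slippery; it falls shut by itself from any angle. Cheeks hang 22 mm below the plate, 80 mm apart inside, from the hinge to x -30 mm
- guard_lip (a point): Middle of the guard's upturned front edge (a rolled bead of 6 mm diameter); with the guard shut it lies at x = -44 mm, y = 0, z = 122 mm in the box's frame. A finger put under it from the front can lift it
- toggle (a joint): Steel toggle lever under the guard, hinged about the box's y axis at x = -18 mm, 68 mm above the bench. 0 rad = off, leaning 0.26 rad to the front (towards the guard's open side); 0.52 rad = on, leaning 0.26 rad to the rear (end stop). It stays where it is left; about 1 N at the tip moves it. It may start up to 0.08 rad from off
- toggle_tip (a point): Tip of the toggle, centre of its top end, 39.5 mm from its pivot; the thick end is 11 mm in diameter. Off: x = -28 mm, z = 106 mm in the box's frame; on: x = -8 mm, z = 106 mm
- cell_1: Green cylindrical cell, 18 mm in diameter, 65 mm tall, loose, standing on its end on the bench left of the box; origin at the centre of its underside. Bystander
- tape_measure: Tape measure, 34 x 70 x 60 mm, loose, on the bench right of the box; origin at the centre of its underside. Bystander
- marker_1: Felt marker, 16 x 130 x 17 mm (long in its y), loose, lying on the bench in front of the box; origin at the centre of its underside. Bystander
There are look-alikes about, which are no part of the job. What is meant by the power_box is not orange, and is the larger of those in its own colour.

How it is judged (in metres and radians):
On the way, in this order (a step that is already met when the one before it is completed fails the run):
1. the guard is swung up at least about halfway, the toggle still off (value of joint guard above 0.7 rad and value of joint toggle below 0.17 rad), for 0.1 s.
2. the toggle is pushed over to on while the guard is up (value of joint toggle above 0.45 rad and value of joint guard above 0.25 rad), for 0.1 s.
At the end, for the whole second after the job is handed in: The toggle is on (over 0.45 of 0.52 rad), the guard is shut (under 0.06 rad) and at rest, the three bystanders are within 20 mm of where they stood and the cell is upright (value of joint guard below 0.06 rad and value of joint toggle above 0.45 rad and velocity of joint guard below 0.05 rad/s and distance of each of cell_1, tape_measure, marker_1 from where it was at the start of the episode below 0.02 m and angle between cell_1's own z axis and vertical below 0.2 rad); the robot touches nothing.
It fails at once if the robot pushes on the box, guard or toggle with more than 30 N (contact force between any of the fingers, the arm and power_box above 30 N).
It fails at once if the cell, tape measure or marker is moved, lifted or carried (distance of any of cell_1, tape_measure, marker_1 from where it was at the start of the episode above 0.02 m).
It fails at once if the cell is knocked over (angle between cell_1's own z axis and vertical above 0.4 rad).
It also fails if it takes over 42 s, if anything falls off the work surface, if the arm or the gripper's body presses on something with over 40 N, if the wrist force passes 120 N, or if a joint passes its speed limit or range.

## Working session

There is one attempt and no reset: what is moved stays moved. The work goes in short steps, Python scripts to look and compute and a tool call to move; the robot and the scene stay as the last step left them, time stands still between calls to the robot, and variables do not carry over. Pictures are saved under pics/ and viewed, at most 10 in all, crops included, and the job is handed in when it is done.

Besides the shell and the picture viewer there is one more tool, called after "Emit:" as name(argument=value, ...), one argument or row to a line, values as JSON. arm_command: Moves the arm, as the interface text tells. Its arguments: {"type":"object","properties":{"rows":{"type":"array"}},"required":["rows"]}

```bash
mkdir -p pics; ls; python3 - <<'E'
from bench import arm, imaging, job, models
import cv2, numpy as np
s=arm.read_state(); print({k:np.round(v,3).tolist() for k,v in s.items()})
for n in ("side","top"):
    p=imaging.get_image(n)
    cv2.imwrite(f"pics/{n}0.png",p["frame"][:,:,::-1])
    print(n,p["fx"],p["cx"],p["cy"],p["k1"],np.round(p["extrinsics"],3).tolist())
    for q in ("power_box","guard","toggle","cell_1","tape_measure","marker_1"):
        print(q,[(np.round(d["rect"]).tolist(),round(d["score"],2)) for d in models.spot_in(p,q)][:4])
    for q in ("guard_lip","toggle_tip","power_box","cell_1","tape_measure","marker_1"):
        print(q,[(np.round(d["pixel"],1).tolist(),round(d["score"],2)) for d in models.tip_of(p,q)][:4])
E
```

```text
pics
{'clock': 0.0, 'joints': [1.504, 0.386, 0.007, -0.0, -1.194, -0.259], 'joint_vel': [-0.001, -0.0, 0.0, 0.001, 0.002, 0.001], 'joint_efforts': [0.002, -39.229, 18.84, 4.186, -0.005, 0.0], 'position': [199.821, 591.522, 205.611], 'ee_rot': [0.987, -0.162, -0.0, 0.001], 'contact_force': [-0.144, -0.35, 0.819], 'wrist_torque': [-0.027, -0.007, 0.001], 'grasp_force': 0.0, 'gripper_width': 85.224}
side 512.6687860721252 318.48532441854417 239.5744501816134 -0.1417688865168733 [[-0.857, -0.515, -0.02, 513.75], [-0.319, 0.561, -0.764, 221.72], [0.405, -0.648, -0.645, 713.658], [0.0, 0.0, 0.0, 1.0]]
power_box [([200.0, 280.0, 375.0, 464.0], 0.78), ([146.0, 218.0, 253.0, 320.0], 0.62)]
guard [([331.0, 188.0, 381.0, 226.0], 0.94), ([178.0, 237.0, 222.0, 270.0], 0.93), ([258.0, 314.0, 331.0, 378.0], 0.76)]
toggle []
cell_1 [([322.0, 274.0, 334.0, 310.0], 0.74)]
tape_measure []
marker_1 [([378.0, 259.0, 428.0, 299.0], 0.98)]
guard_lip [([368.5, 203.7], 0.94), ([209.0, 256.8], 0.82), ([307.8, 353.9], 0.68)]
toggle_tip [([202.0, 252.0], 0.57)]
power_box [([342.4, 251.2], 0.88), ([289.6, 387.6]
[... 294 characters left out ...]
0, -0.986, 1024.902], [0.0, 0.0, 0.0, 1.0]]
power_box [([334.0, 206.0, 442.0, 311.0], 0.87), ([157.0, 253.0, 270.0, 367.0], 0.7), ([222.0, 127.0, 310.0, 213.0], 0.6)]
guard [([172.0, 292.0, 229.0, 339.0], 0.97), ([357.0, 251.0, 415.0, 282.0], 0.66)]
toggle []
cell_1 [([298.0, 282.0, 313.0, 290.0], 0.52)]
tape_measure [([457.0, 248.0, 494.0, 269.0], 0.88)]
marker_1 []
guard_lip [([383.1, 277.6], 0.73), ([198.0, 327.9], 0.7), ([260.0, 178.4], 0.69), ([307.4, 287.9], 0.67)]
toggle_tip []
power_box [([383.8, 260.3], 0.81), ([217.8, 306.3], 0.78), ([268.2, 175.2], 0.56)]
cell_1 [([386.7, 278.5], 0.73), ([306.6, 286.7], 0.56)]
tape_measure [([478.6, 258.7], 0.87)]
marker_1 [([370.4, 331.3], 0.74)]
```

View pics/side0.png

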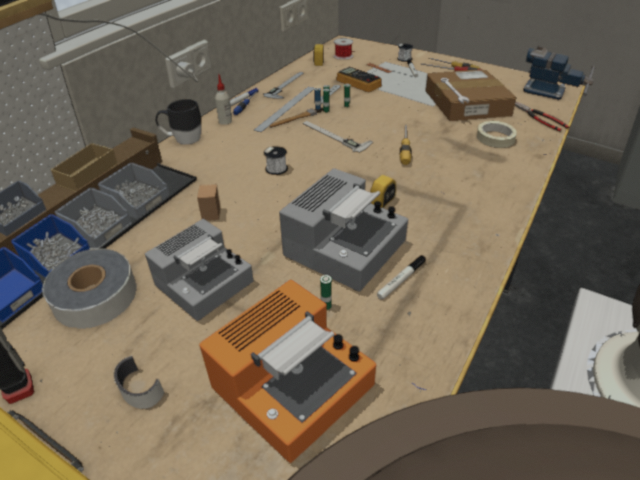

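View pics/top0.png

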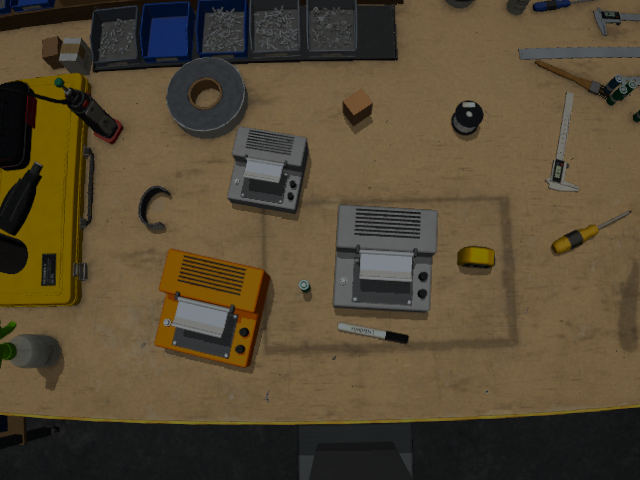

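The boxes that could be mistaken for each other are:
- orange: top (212,306), side (290,388)
- small grey: top (268,175), side (202,285)
- large grey: top (384,260), side (342,251)

I choose the large grey one. The cell is at top (305,287), the tape at (477,258) and the marker at (372,333). Next I'll fit the pose and check it in one close crop.

```bash
cat > h.py <<'E'
from bench import arm, imaging, job, models
import cv2, numpy as np
from scipy.optimize import least_squares
def proj(p,P):
    P=np.atleast_2d(P); c=P@p["extrinsics"][:3,:3].T+p["extrinsics"][:3,3]
    s=c[:,:2]/c[:,2:]; s=s*(1+p["k1"]*(s**2).sum(1,keepdims=True))
    return s*[p["fx"],p["fy"]]+[p["cx"],p["cy"]]
def tri(p,a,q,b,z=None):
    f=lambda X:np.r_[(proj(p,X)-a).ravel(),(proj(q,X)-b).ravel()]
    r=least_squares(f,[450,0,50]); return r.x,np.abs(r.fun).max()
def onplane(p,a,z):
    r=least_squares(lambda X:(proj(p,[X[0],X[1],z])-a).ravel(),[450,0]); return np.r_[r.x,z]
def b2w(pose,P):
    x,y,t=pose; c,s=np.cos(t),np.sin(t); P=np.atleast_2d(P)
    return np.c_[x+c*P[:,0]-s*P[:,1],y+s*P[:,0]+c*P[:,1],P[:,2]]
E
python3 - <<'E'
from h import *
S=imaging.get_image("side");T=imaging.get_image("top")
np.set_printoptions(precision=1,suppress=True)
lip=tri(S,[368.5,203.7],T,[383.1,277.6]);org=tri(S,[342.4,251.2],T,[383.8,260.3])
print("lip",lip,"org",org)
print("cell",tri(S,[327.9,305.3],T,[306.6,286.7]),"marker",tri(S,[401,282.4],T,[370.4,331.3]),"tape",onplane(T,[478.6,258.7],0))
# corner clicks in top, initial
def crop(p,l,t,w,h,k): return cv2.resize(p["frame"][t:t+h,l:l+w,::-1],None,fx=k,fy=k,interpolation=cv2.INTER_CUBIC)
a=crop(T,320,195,133,130,3);b=crop(S,270,160,150,130,3)
cv2.imwrite("pics/crop.png",np.hstack([a,b])[:, :800] if False else cv2.resize(np.hstack([a,b]),(798,367)))
E
```

```text
lip (array([522.9, -33.8, 126.9]), np.float64(2.405479330981052)) org (array([573.3, -44.8, -11.5]), np.float64(0.014885192689519045))
cell (array([523.7,  98.6,  -1.1]), np.float64(0.9777588026836952)) marker (array([440.3, -16.7,  -5.4]), np.float64(0.7966416917728907)) tape [ 571.2 -222.     0. ]
```

View pics/crop.png

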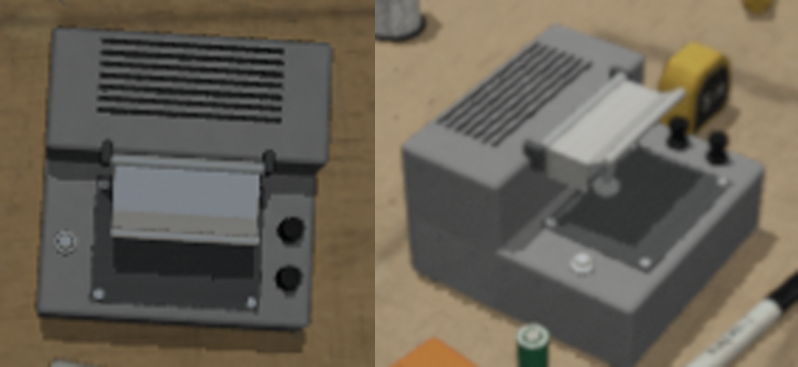

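The crop shows the large grey box with its guard shut. The lamp is on its left at crop (65,242), the posts are on its right, and the toggle shows below the guard at crop (605,187). Next I'll fit the pose to the corners.

```bash
python3 - <<'E'
from h import *
np.set_printoptions(precision=1,suppress=True)
S=imaging.get_image("side");T=imaging.get_image("top")
k=2.82
t=[([80,85,110],(52,28)),([80,-85,110],(331,44)),([-90,85,60],(38,316)),([-90,-85,60],(308,326)),([5,-85,110],(325,165)),([5,85,110],(46,152)),
 ([-44,43,122],(111,236)),([-44,-43,122],(258,243))]
s=[([5,85,110],(498,190)),([80,85,110],(405,148)),([80,-85,110],(560,25)),([-90,85,60],(630,308)),([-90,-85,60],(763,165)),([-44,-43,122],(684,93))]
tp=np.array([a for _,a in t])/k+[320,195]; sp=(np.array([a for _,a in s])-[375,0])/k+[270,160]
tb=np.array([a for a,_ in t],float); sb=np.array([a for a,_ in s],float)
def f(v,w=(1,1)): return np.r_[w[0]*(proj(T,b2w(v,tb))-tp).ravel(),w[1]*(proj(S,b2w(v,sb))-sp).ravel()]
for w in((1,1),(1,0),(0,1)):
    r=least_squares(lambda v:f(v,w),[570,-40,-.05],x_scale=[100,100,1],loss="soft_l1"); print(w,r.x[:2],round(r.x[2],4)); print(f(r.x).reshape(-1,2).T)
    if w==(1,1): v=r.x
print(models.tip_of(S,"toggle_tip")[:3])
for P in ([-28,0,106],[-44,0,122],[0,0,0]): print(P,b2w(v,P),proj(S,b2w(v,P)),proj(T,b2w(v,P)))
E
```

```text
(1, 1) [567.2 -39.4] -0.0738
[[-0.7  0.3 -1.2  0.9  1.2 -1.1 -0.3 -0.2  0.4 -2.  -1.8  1.6  2.6 -0.5]
 [-0.1 -0.2  0.1  1.7  0.6 -0.3 -0.3 -0.  -1.  -1.2 -1.8  1.3 -0.9 -0.1]]
(1, 0) [567.4 -39.7] -0.0695
[[-0.8  0.3 -0.8  1.3  1.4 -1.  -0.   0.1  0.6 -1.9 -2.1  1.9  2.5 -0.6]
 [-0.  -0.5  0.2  1.4  0.3 -0.2 -0.3 -0.2 -1.  -1.2 -1.8  1.1 -1.1 -0.3]]
(0, 1) [566.2 -38.2] -0.0861
[[-0.7  0.3 -2.4 -0.4  0.6 -1.7 -1.3 -1.2  0.1 -2.  -1.   0.9  3.1 -0.2]
 [-0.1  1.  -0.   2.8  1.8 -0.4 -0.1  0.9 -0.7 -1.2 -1.4  2.   0.1  0.6]]
[{'pixel': [198.5, 255.2], 'score': 0.39}]
[-28, 0, 106] [[539.3 -37.3 106. ]] [[358.1 209.4]] [[384.9 271.2]]
[-44, 0, 122] [[523.3 -36.1 122. ]] [[366.4 205. ]] [[385.2 279.8]]
[0, 0, 0] [[567.2 -39.4   0. ]] [[343.8 249.4]] [[381.4 262.8]]
```

```bash
cat >> h.py <<'E'
from scipy.spatial.transform import Rotation as Rn
BOX=(567.2,-39.2,-0.073)
def Rtool(tilt):  # tilt below horizontal, heading along box +x
    y=np.array([0,-1.,0]); z=np.array([np.cos(tilt),0,-np.sin(tilt)])
    return Rn.from_euler('z',BOX[2])*Rn.from_matrix(np.c_[np.cross(y,z),y,z])
def plan(pb,tilt):
    s=arm.read_state(); R=Rn.from_quat(s["ee_rot"]); w=b2w(BOX,pb)[0]
    print("target",w.round(1),"linear",R.inv().apply(w-s["position"]).round(1),"rot",(R.inv()*Rtool(tilt)).as_rotvec().round(3))
def where():
    s=arm.read_state(); R=Rn.from_quat(s["ee_rot"]); z=R.as_matrix()[:,2]
    d=s["position"]-[BOX[0],BOX[1],0]; p=Rn.from_euler('z',-BOX[2]).apply(d)
    F=Rn.from_euler('z',-BOX[2]).apply(s["contact_force"])
    print("t",s["clock"],"box",p.round(1),"tilt",np.arcsin(-z[2]).round(3),"up-corner",(p+11*Rn.from_euler('z',-BOX[2]).apply(R.as_matrix()[:,0])).round(1),"F",F.round(2),"j",np.round(s["joints"],3),"w",round(s["gripper_width"],1))
E
python3 - <<'E'
from h import *
where(); plan([-120,0,190],0.87)
E
```

```text
t 1.55 box [-412.3  602.9  206.7] tilt 1.571 up-corner [-401.6  600.1  206.7] F [0.21 0.4  0.24] j [ 1.504  0.385  0.008  0.    -1.194 -0.259] w 85.3
target [447.5 -30.4 190. ] linear [433.8 510.6  16.7] rot [ 0.089  0.697 -0.242]
```

Emit:
arm_command(
  rows=[
    {"grip": 0, "linear": [217, 255, -30], "rot": [0, 0, -0.24]},
    {"grip": 0, "linear": [217, 255, -30], "rot": [0, 0, -0.24]},
    {"grip": 0, "linear": [217, 255, -30], "rot": [0, 0, -0.24]},
    {"grip": 0, "linear": [217, 255, -30], "rot": [0, 0, -0.24]},
    {"grip": 0, "linear": [217, 255, -30], "rot": [0, 0, -0.24]},
    {"grip": 0, "linear": [434, 511, 17], "rot": [0.089, 0.697, -0.242]},
    {"grip": 0, "linear": [434, 511, 17], "rot": [0.089, 0.697, -0.242]},
    {"grip": 0, "linear": [434, 511, 17], "rot": [0.089, 0.697, -0.242]},
    {"grip": 0, "linear": [434, 511, 17], "rot": [0.089, 0.697, -0.242]},
    {"grip": 0, "linear": [434, 511, 17], "rot": [0.089, 0.697, -0.242]},
  ],
)

```text
clock: 2.8
position: [442.4, 45.3, 254.8]
ee_rot: [0.943, -0.033, 0.331, 0.011]
contact_force: [1.9, -0.2, -0.4]
gripper_width: -0.0
grasp_force: 0.0
```

```bash
python3 - <<'E'
from h import *
where(); plan([-120,0,190],0.87)
E
```

```text
t 2.8 box [-130.6   75.2  254.8] tilt 0.896 up-corner [-122.    75.2  261.6] F [ 1.92 -0.11 -0.38] j [ 0.559 -0.293 -1.066  1.059 -0.434  0.037] w -0.0
target [447.5 -30.4 190. ] linear [-32.3  75.3  57. ] rot [-0.003  0.026  0.002]
```

```bash
python3 - <<'E'
from h import *
plan([-85,0,175],1.0)
E
```

```text
target [482.4 -33.  175. ] linear [-14.3  75.5  90.5] rot [-0.003 -0.104  0.002]
```

Emit:
arm_command(
  rows=[
    {"grip": 0, "linear": [-14, 75, 90], "rot": [0, -0.1, 0]},
    {"grip": 0, "linear": [-14, 75, 90], "rot": [0, -0.1, 0]},
    {"grip": 0, "linear": [-14, 75, 90], "rot": [0, -0.1, 0]},
    {"grip": 0, "linear": [-14, 75, 90], "rot": [0, -0.1, 0]},
  ],
)

```text
clock: 3.3
position: [474.5, -31.3, 183.4]
ee_rot: [0.961, -0.037, 0.272, 0.013]
contact_force: [-0.3, 1.4, 0.2]
gripper_width: -0.0
grasp_force: 0.0
```

```bash
python3 - <<'E'
from h import *
where(); plan([-62,0,130],1.0)
E
```

```text
t 3.3 box [-93.    1.2 183.4] tilt 1.018 up-corner [-83.7   1.1 189.1] F [-0.45  1.41  0.25] j [ 0.187 -0.107 -1.068  1.093 -0.16   0.258] w -0.0
target [505.4 -34.7 130. ] linear [-1.6  0.8 61.7] rot [ 0.006  0.018 -0.002]
```

The reading shows joints 3 and 5 near their limits at this tilt. A steeper tilt of 1.2 rad still lifts the lip, by wedging it, and frees the wrist.

```bash
python3 - <<'E'
from h import *
plan([-80,0,165],1.2)
E
```

```text
target [487.4 -33.4 165. ] linear [ 1.5  1.  22.5] rot [ 0.006 -0.182 -0.002]
```

Emit:
arm_command(
  rows=[
    {"grip": 0, "linear": [0, 0, 15], "rot": [0, -0.18, 0]},
    {"grip": 0, "linear": [0, 0, 15], "rot": [0, -0.18, 0]},
    {"grip": 0, "linear": [0, 0, 15], "rot": [0, -0.18, 0]},
  ],
)

```text
clock: 3.68
position: [482.8, -27.4, 171.4]
ee_rot: [0.982, -0.035, 0.185, 0.007]
contact_force: [1.2, -0.6, 0.0]
gripper_width: 0.1
grasp_force: 0.0
```

```bash
python3 - <<'E'
from h import *
where(); plan([-63,0,125],1.2)
E
```

```text
t 3.675 box [-85.    5.6 171.4] tilt 1.198 up-corner [-74.8   5.6 175.4] F [ 1.26 -0.47  0.01] j [ 0.373 -0.013 -0.778  0.34  -0.491  0.852] w 0.1
target [504.4 -34.6 125. ] linear [ 3.6  5.6 51.3] rot [ 0.001 -0.002  0.003]
```

```bash
python3 - <<'E'
from h import *
where(); plan([-67,0,110],1.2)
E
```

```text
t 3.675 box [-85.    5.6 171.4] tilt 1.198 up-corner [-74.8   5.6 175.4] F [ 1.26 -0.47  0.01] j [ 0.373 -0.013 -0.778  0.34  -0.491  0.852] w 0.1
target [500.4 -34.3 110. ] linear [-5.6  5.6 63.8] rot [ 0.001 -0.002  0.003]
```

Emit:
arm_command(
  rows=[
    {"grip": 0, "linear": [-3, 3, 30], "rot": [0, 0, 0]},
    {"grip": 0, "linear": [-6, 6, 55], "rot": [0, 0, 0]},
    {"grip": 0, "linear": [-6, 6, 64], "rot": [0, 0, 0]},
    {"grip": 0, "linear": [-6, 6, 64], "rot": [0, 0, 0]},
  ],
)

```text
clock: 4.18
position: [499.2, -37.2, 108.5]
ee_rot: [0.982, -0.035, 0.185, 0.009]
contact_force: [0.2, -0.1, 0.6]
gripper_width: 0.2
grasp_force: 0.0
```

```bash
python3 - <<'E'
from h import *
where(); plan([-55.5,0,109],1.2)
S=imaging.get_image("side"); T=imaging.get_image("top")
a=cv2.resize(S["frame"][150:300,270:430,::-1],None,fx=3,fy=3,interpolation=cv2.INTER_CUBIC)
b=cv2.resize(T["frame"][200:350,330:436,::-1],None,fx=3,fy=3,interpolation=cv2.INTER_CUBIC)
cv2.imwrite("pics/a1.png",np.hstack([a,b]))
E
```

```text
t 4.175 box [-68.   -2.9 108.5] tilt 1.199 up-corner [-57.8  -2.9 112.5] F [ 0.22 -0.08  0.55] j [ 0.285  0.113 -0.906  0.581 -0.242  0.67 ] w 0.2
target [511.8 -35.2 109. ] linear [11.8 -2.9  4.1] rot [ 0.005 -0.001  0.002]
```

View pics/a1.png

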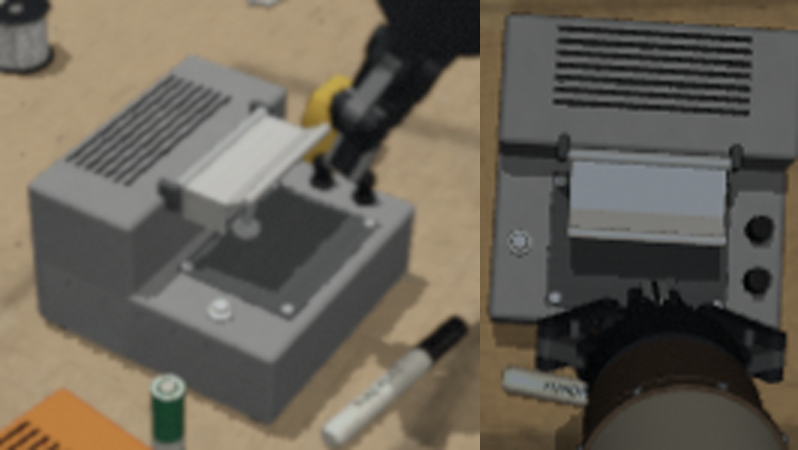

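Emit:
arm_command(
  rows=[
    {"grip": 0, "linear": [4, -1, 1], "rot": [0, 0, 0]},
    {"grip": 0, "linear": [8, -2, 3], "rot": [0, 0, 0]},
    {"grip": 0, "linear": [11, -3, 4], "rot": [0, 0, 0]},
    {"grip": 0, "linear": [11, -3, 4], "rot": [0, 0, 0]},
  ],
)

```text
clock: 4.78
position: [511.5, -37.3, 108.8]
ee_rot: [0.982, -0.038, 0.185, 0.01]
contact_force: [-0.0, -0.7, -0.2]
gripper_width: -0.1
grasp_force: 0.0
```

```bash
python3 - <<'E'
from h import *
where(); s=arm.read_state()
S=imaging.get_image("side"); T=imaging.get_image("top")
print(proj(S,s["position"]),proj(T,s["position"]))
a=cv2.resize(S["frame"][150:250,310:440,::-1],None,fx=6,fy=6,interpolation=cv2.INTER_CUBIC)
cv2.imwrite("pics/a2.png",a)
E
```

```text
t 4.775 box [-55.7  -2.2 108.8] tilt 1.199 up-corner [-45.4  -2.2 112.8] F [ 0.01 -0.66 -0.24] j [ 0.282  0.133 -0.875  0.56  -0.252  0.69 ] w -0.1
[[372.57107026 212.83918171]] [[385.55045288 287.65001547]]
```

View pics/a2.png

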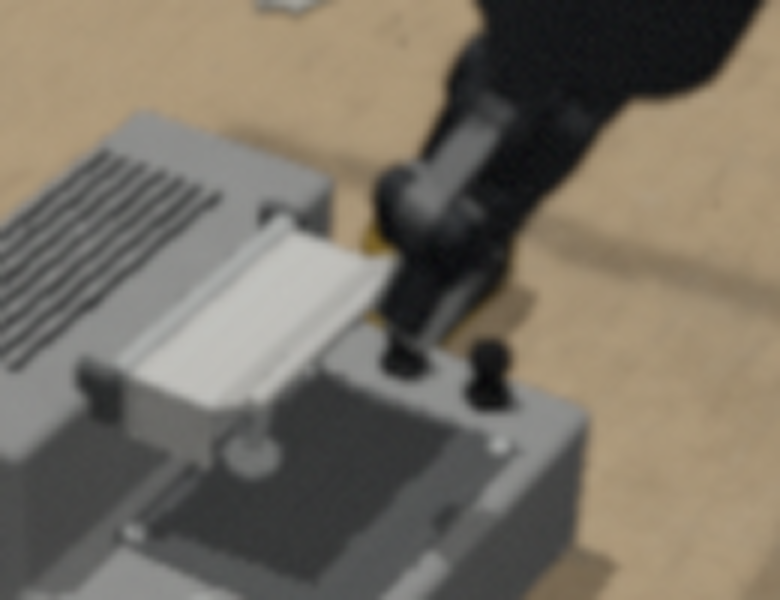

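The guard is shut. The finger end appears at about crop (385–430, 305–345), while the TCP should project to (375,377). I'll overlay the expected finger outline to settle this.

```bash
python3 - <<'E'
from h import *
s=arm.read_state(); R=Rn.from_quat(s["ee_rot"])
out=[]
for n,(l,t,w,h) in (("side",(330,160,80,90)),("top",(345,250,80,90))):
    p=imaging.get_image(n); k=5
    a=cv2.convertScaleAbs(cv2.resize(p["frame"][t:t+h,l:l+w,::-1],None,fx=k,fy=k,interpolation=cv2.INTER_CUBIC),alpha=1.8,beta=25)
    def ln(P,c):
        q=((proj(p,P)-[l-.5,t-.5])*k).astype(int); cv2.polylines(a,[q.reshape(-1,1,2)],False,c,1)
    for z in (0,-25): ln(s["position"]+R.apply(np.array([[11,14,z],[11,-14,z],[-11,-14,z],[-11,14,z],[11,14,z]])),(0,0,255))
    for y in (14,-14): ln(s["position"]+R.apply(np.array([[0,y,0],[0,y,-25]])),(0,0,255))
    ln(b2w(BOX,[[-44,43,122],[-44,-43,122]]),(0,255,0)); ln(b2w(BOX,[[-90,85,60],[-90,-85,60]]),(0,255,0)); ln(b2w(BOX,[[-28,0,106],[-18,0,68]]),(255,0,0))
    out.append(a)
cv2.imwrite("pics/a3.png",np.hstack(out))
E
```

```text
(no output)
```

View pics/a3.png

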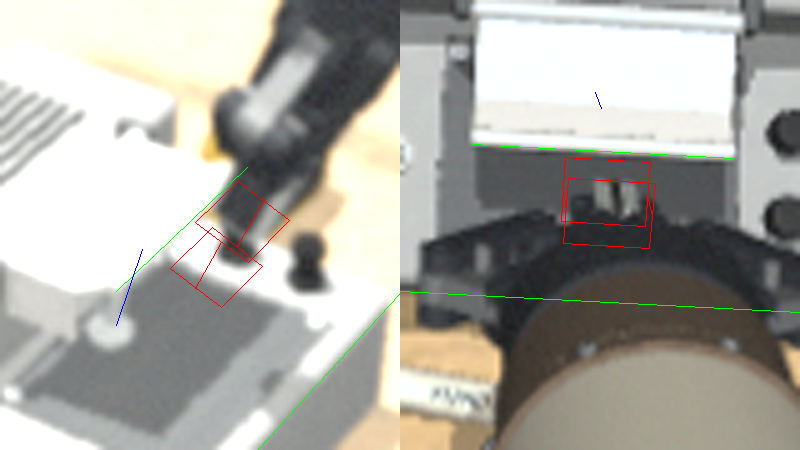

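The fingers are narrower than I assumed and end a few mm short of the computed tip. So I'll go lower and a bit further in before lifting.

Emit:
arm_command(
  rows=[
    {"grip": 0, "linear": [-2, -2, 6], "rot": [0, 0, 0]},
    {"grip": 0, "linear": [0, -2, 9], "rot": [0, 0, 0]},
    {"grip": 0, "linear": [3, -2, 10], "rot": [0, 0, 0]},
    {"grip": 0, "linear": [3, -2, 10], "rot": [0, 0, 0]},
    {"grip": 0, "linear": [5, -2, 5], "rot": [0, 0, 0]},
    {"grip": 0, "linear": [7, -2, 0], "rot": [0, 0, 0]},
    {"grip": 0, "linear": [9, -2, -5], "rot": [0, 0, 0]},
    {"grip": 0, "linear": [11, -2, -10], "rot": [0, 0, 0]},
    {"grip": 0, "linear": [11, -2, -10], "rot": [0, 0, 0]},
  ],
)

```text
clock: 6.1
position: [518.4, -35.5, 122.8]
ee_rot: [0.982, -0.037, 0.185, 0.009]
contact_force: [0.1, 0.1, -0.5]
gripper_width: -0.1
grasp_force: 0.0
```

```bash
python3 - <<'E'
from h import *
where()
out=[]
for n,(l,t,w,h) in (("side",(320,150,80,90)),("top",(345,230,80,90))):
    p=imaging.get_image(n); k=5
    out.append(cv2.convertScaleAbs(cv2.resize(p["frame"][t:t+h,l:l+w,::-1],None,fx=k,fy=k,interpolation=cv2.INTER_CUBIC),alpha=1.3,beta=20))
    print([(np.round(d["pixel"],1).tolist(),round(d["score"],2)) for d in models.tip_of(p,"guard_lip")][:4])
    print(proj(p,b2w(BOX,[[-44,0,122]])))
cv2.imwrite("pics/a4.png",np.hstack(out))
E
```

```text
t 6.1 box [-4.890e+01  1.000e-01  1.228e+02] tilt 1.198 up-corner [-3.870e+01  1.000e-01  1.268e+02] F [ 0.11  0.1  -0.51] j [ 0.301  0.123 -0.816  0.463 -0.315  0.774] w -0.1
[([303.6, 352.6], 0.92), ([368.7, 200.9], 0.82), ([208.9, 255.5], 0.63)]
[[366.36895982 205.0035932 ]]
[([259.3, 177.3], 0.86), ([386.2, 278.4], 0.61), ([197.2, 332.3], 0.6)]
[[385.14969771 279.79202841]]
```

View pics/a4.png

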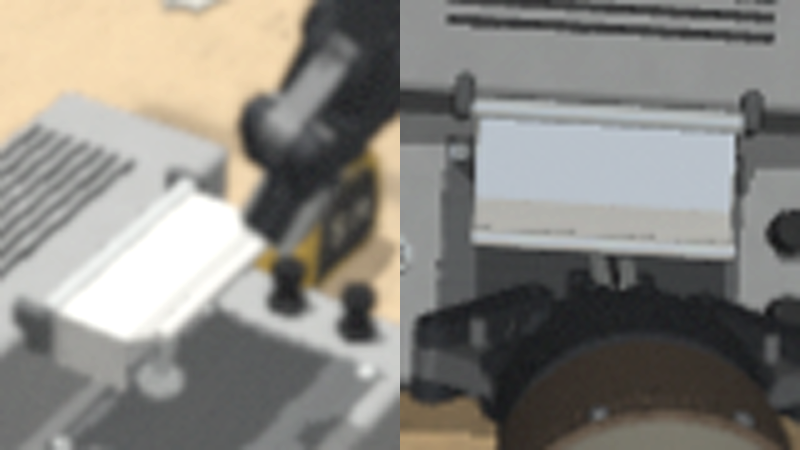

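```bash
python3 - <<'E'
from h import *
S=imaging.get_image("side");T=imaging.get_image("top")
s=arm.read_state()
for a in([374,200],[378,199],[370,197]):
    for b in ([388,281.5],[388,287]):
        X,e=tri(S,a,T,b); print(a,b,Rn.from_euler('z',-BOX[2]).apply(X-[BOX[0],BOX[1],0]).round(1),e.round(2))
print(proj(S,s["position"]),proj(T,s["position"]))
R=Rn.from_quat(s["ee_rot"])
for z in (-20,-40,-60,-80,-100): print(z,proj(S,s["position"]+R.apply([0,0,z])),proj(T,s["position"]+R.apply([0,0,z])))
E
```

```text
[374, 200] [388, 281.5] [-50.8  -5.6 132.4] 2.24
[374, 200] [388, 287] [-56.4  -4.  135. ] 0.27
[378, 199] [388, 281.5] [-53.9  -6.7 135.6] 4.22
[378, 199] [388, 287] [-59.5  -5.2 138.1] 1.72
[370, 197] [388, 281.5] [-48.2  -3.6 138.2] 0.0
[370, 197] [388, 287] [-53.8  -2.1 140.7] 2.5
[[369.32336734 206.11171424]] [[385.19278638 283.24335992]]
-20 [[373.49814786 198.5922607 ]] [[385.7665177  286.62130386]]
-40 [[377.8163528  190.80947028]] [[386.36289537 290.13605535]]
-60 [[382.2842621  182.75145549]] [[386.98325574 293.79592724]]
-80 [[386.90840175 174.40581798]] [[387.6290393  297.60990375]]
-100 [[391.69553502 165.75965539]] [[388.3018006  301.58770766]]
```

The triangulated finger end is about 12 mm short of the TCP along the tool, so the finger is still above the lip. I'll back out, go 26 mm lower, move in again and lift.

Emit:
arm_command(
  rows=[
    {"grip": 0, "linear": [-11, 0, -4], "rot": [0, 0, 0]},
    {"grip": 0, "linear": [-16, 0, 8], "rot": [0, 0, 0]},
    {"grip": 0, "linear": [-21, 0, 20], "rot": [0, 0, 0]},
    {"grip": 0, "linear": [-21, 0, 20], "rot": [0, 0, 0]},
    {"grip": 0, "linear": [-15, 0, 22], "rot": [0, 0, 0]},
    {"grip": 0, "linear": [-10, 0, 24], "rot": [0, 0, 0]},
    {"grip": 0, "linear": [-10, 0, 24], "rot": [0, 0, 0]},
    {"grip": 0, "linear": [-8, 0, 18], "rot": [0, 0, 0]},
    {"grip": 0, "linear": [-5, 0, 11], "rot": [0, 0, 0]},
    {"grip": 0, "linear": [-5, 0, 11], "rot": [0, 0, 0]},
  ],
)

```text
clock: 7.65
position: [518.1, -35.1, 110.9]
ee_rot: [0.982, -0.037, 0.186, 0.009]
contact_force: [0.0, 0.9, -0.5]
gripper_width: -0.1
grasp_force: 0.0
```

```bash
python3 - <<'E'
from h import *
where()
for n in("side","top"):
    p=imaging.get_image(n)
    print([(np.round(d["pixel"],1).tolist(),round(d["score"],2)) for d in models.tip_of(p,"guard_lip")][:4])
    for th in (0,.2,.4,.7,1): print(th,proj(p,b2w(BOX,[[-44*np.cos(th)+7*np.sin(th),0,115+7*np.cos(th)+44*np.sin(th)]])).round(1))
E
```

```text
t 7.65 box [-49.3   0.5 110.9] tilt 1.197 up-corner [-39.    0.5 114.9] F [-0.04  0.89 -0.49] j [ 0.286  0.14  -0.855  0.542 -0.262  0.706] w -0.1
[([208.8, 252.5], 0.96), ([307.4, 351.8], 0.78), ([367.5, 203.0], 0.59)]
0 [[366.4 205. ]]
0.2 [[365.4 200.5]]
0.4 [[363.6 195.9]]
0.7 [[359.4 189.3]]
1 [[353.8 183.7]]
[([385.4, 275.0], 0.98), ([258.4, 176.3], 0.67), ([197.0, 331.5], 0.64)]
0 [[385.1 279.8]]
0.2 [[385.6 277.9]]
0.4 [[386.1 274.9]]
0.7 [[386.8 268.9]]
1 [[387.4 261.3]]
```

Emit:
arm_command(
  rows=[
    {"grip": 0, "linear": [3, 0, -4], "rot": [0, 0, 0]},
    {"grip": 0, "linear": [6, 0, -8], "rot": [0, 0, 0]},
    {"grip": 0, "linear": [9, 0, -13], "rot": [0, 0, 0]},
    {"grip": 0, "linear": [12, 0, -17], "rot": [0, 0, 0]},
    {"grip": 0, "linear": [12, 0, -17], "rot": [0, 0, 0]},
  ],
)

```text
clock: 8.48
position: [522.8, -35.8, 130.9]
ee_rot: [0.982, -0.037, 0.185, 0.009]
contact_force: [0.3, 0.9, -0.7]
gripper_width: 0.1
grasp_force: 0.0
```

```bash
python3 - <<'E'
from h import *
where()
out=[]
for n,(l,t,w,h) in (("side",(320,150,80,90)),("top",(345,230,80,90))):
    p=imaging.get_image(n); k=5
    out.append(cv2.convertScaleAbs(cv2.resize(p["frame"][t:t+h,l:l+w,::-1],None,fx=k,fy=k,interpolation=cv2.INTER_CUBIC),alpha=1.3,beta=20))
    print([(np.round(d["pixel"],1).tolist(),round(d["score"],2)) for d in models.tip_of(p,"guard_lip")][:4])
cv2.imwrite("pics/a5.png",np.hstack(out))
E
```

```text
t 8.475 box [-44.5   0.2 130.9] tilt 1.198 up-corner [-34.3   0.2 134.9] F [ 0.19  0.92 -0.71] j [ 0.305  0.119 -0.783  0.42  -0.35   0.817] w 0.1
[([307.8, 352.2], 0.94), ([210.5, 255.7], 0.64)]
[([196.9, 330.8], 0.94), ([386.6, 276.8], 0.85), ([256.7, 178.7], 0.59)]
```

View pics/a5.png

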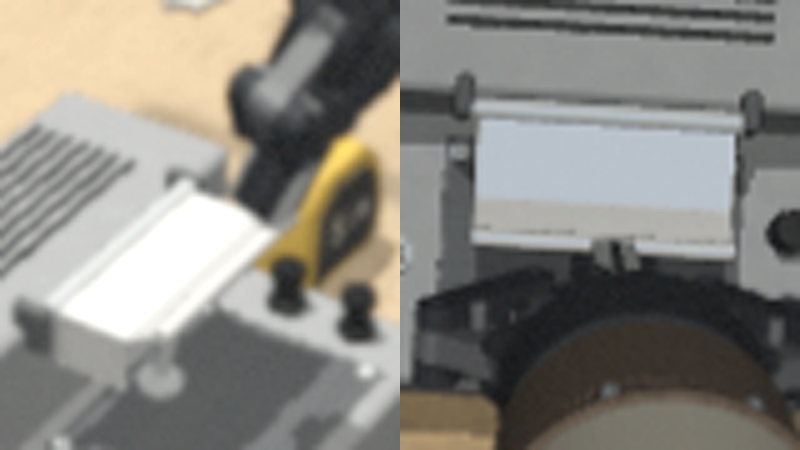

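The guard is still shut and the finger is still above the lip. I'll back out, drop a further 20 mm than before, steepen slightly to protect joint 5, and go in again.

Emit:
arm_command(
  rows=[
    {"grip": 0, "linear": [-17, 0, -7], "rot": [0, -0.06, 0]},
    {"grip": 0, "linear": [-17, 0, -7], "rot": [0, -0.06, 0]},
    {"grip": 0, "linear": [-24, 0, 11], "rot": [0, -0.06, 0]},
    {"grip": 0, "linear": [-31, 0, 30], "rot": [0, -0.06, 0]},
    {"grip": 0, "linear": [-31, 0, 30], "rot": [0, -0.06, 0]},
    {"grip": 0, "linear": [-24, 0, 32], "rot": [0, -0.06, 0]},
    {"grip": 0, "linear": [-18, 0, 35], "rot": [0, -0.06, 0]},
    {"grip": 0, "linear": [-18, 0, 35], "rot": [0, -0.06, 0]},
  ],
)

```text
clock: 9.68
position: [519.3, -35.7, 91.6]
ee_rot: [0.987, -0.038, 0.156, 0.008]
contact_force: [-0.4, -0.7, 0.4]
gripper_width: -0.2
grasp_force: 0.0
```

```bash
python3 - <<'E'
from h import *
where()
out=[]
for n,(l,t,w,h) in (("side",(320,150,80,90)),("top",(345,230,80,90))):
    p=imaging.get_image(n); k=5
    out.append(cv2.convertScaleAbs(cv2.resize(p["frame"][t:t+h,l:l+w,::-1],None,fx=k,fy=k,interpolation=cv2.INTER_CUBIC),alpha=1.3,beta=20))
cv2.imwrite("pics/a6.png",np.hstack(out))
E
```

```text
t 9.675 box [-48.1  -0.   91.6] tilt 1.258 up-corner [-37.6  -0.1  95. ] F [-0.36 -0.78  0.39] j [ 0.298  0.195 -0.781  0.375 -0.325  0.856] w -0.2
```

View pics/a6.png

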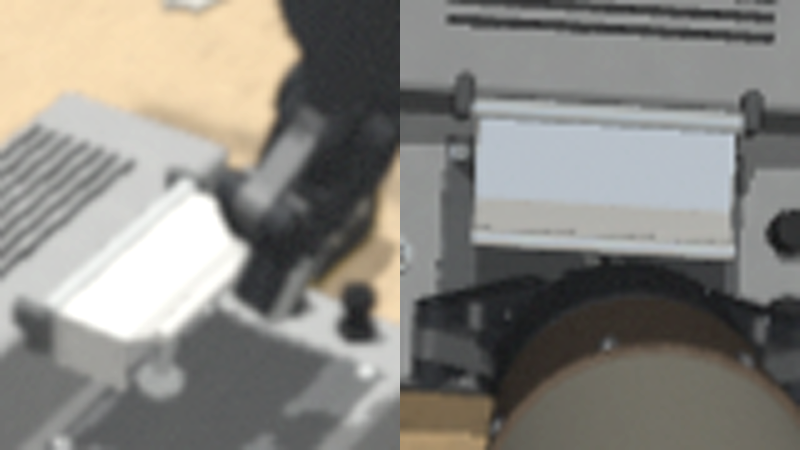

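Emit:
arm_command(
  rows=[
    {"grip": 0, "linear": [3, 0, 1], "rot": [0, 0, 0]},
    {"grip": 0, "linear": [7, 0, 2], "rot": [0, 0, 0]},
    {"grip": 0, "linear": [7, 0, 2], "rot": [0, 0, 0]},
    {"grip": 0, "linear": [8, 0, -3], "rot": [0, 0, 0]},
    {"grip": 0, "linear": [10, 0, -8], "rot": [0, 0, 0]},
    {"grip": 0, "linear": [11, 0, -12], "rot": [0, 0, 0]},
    {"grip": 0, "linear": [11, 0, -12], "rot": [0, 0, 0]},
  ],
)

```text
clock: 10.65
position: [525.4, -36.2, 106.6]
ee_rot: [0.987, -0.038, 0.156, 0.008]
contact_force: [-0.7, 0.0, 0.6]
gripper_width: 0.0
grasp_force: 0.3
```

```bash
python3 - <<'E'
from h import *
where()
out=[]
for n,(l,t,w,h) in (("side",(320,150,80,90)),("top",(345,230,80,90))):
    p=imaging.get_image(n); k=5
    out.append(cv2.convertScaleAbs(cv2.resize(p["frame"][t:t+h,l:l+w,::-1],None,fx=k,fy=k,interpolation=cv2.INTER_CUBIC),alpha=1.3,beta=20))
    print([(np.round(d["pixel"],1).tolist(),round(d["score"],2)) for d in models.tip_of(p,"guard_lip")][:4])
cv2.imwrite("pics/a7.png",np.hstack(out))
E
```

```text
t 10.65 box [-41.9  -0.  106.6] tilt 1.258 up-corner [-31.4  -0.  110. ] F [-0.67 -0.04  0.65] j [ 0.3    0.181 -0.731  0.318 -0.385  0.916] w 0.0
[([363.5, 195.5], 0.89), ([310.1, 354.7], 0.89), ([208.7, 255.3], 0.86)]
[([199.8, 329.6], 0.85), ([260.4, 178.8], 0.83), ([385.4, 271.6], 0.64)]
```

View pics/a7.png

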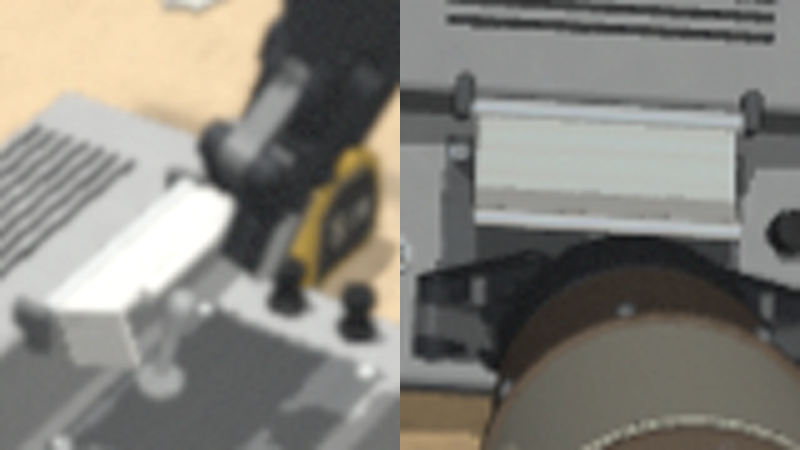

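The guard is now up about 0.45 rad, with its lip at side (363.5,195.5). The toggle is visible and still leaning to the front. I'll raise further, well above the toggle, then move back.

Emit:
arm_command(
  rows=[
    {"grip": 0, "linear": [2, 0, -7], "rot": [0, 0, 0]},
    {"grip": 0, "linear": [5, 0, -15], "rot": [0, 0, 0]},
    {"grip": 0, "linear": [7, 0, -22], "rot": [0, 0, 0]},
    {"grip": 0, "linear": [11, 0, -21], "rot": [0, 0, 0]},
    {"grip": 0, "linear": [15, 0, -19], "rot": [0, 0, 0]},
    {"grip": 0, "linear": [19, 0, -18], "rot": [0, 0, 0]},
    {"grip": 0, "linear": [19, 0, -18], "rot": [0, 0, 0]},
  ],
)

```text
clock: 11.72
position: [537.8, -37.3, 128.5]
ee_rot: [0.987, -0.038, 0.155, 0.009]
contact_force: [-0.2, -0.9, 0.2]
gripper_width: -0.2
grasp_force: 0.0
```

```bash
cat >> h.py <<'E'
def look():
    where()
    for n in("side","top"):
        p=imaging.get_image(n)
        th=np.arange(0,1.5,.01); L=proj(p,b2w(BOX,np.c_[-44*np.cos(th)+7*np.sin(th),0*th,115+7*np.cos(th)+44*np.sin(th)]))
        tt=np.arange(-.1,.62,.01); K=proj(p,b2w(BOX,np.c_[-18+39.5*np.sin(tt-.26),0*tt,68+39.5*np.cos(tt-.26)]))
        for q,X,a in(("guard_lip",L,th),("toggle_tip",K,tt)):
            for d in models.tip_of(p,q):
                e=np.hypot(*(X-d["pixel"]).T); i=e.argmin()
                if e[i]<12: print(n,q,np.round(d["pixel"],1),round(d["score"],2),"angle",a[i].round(2),"err",e[i].round(1))
E
python3 -c "
from h import *
look()"
```

```text
t 11.725 box [-29.5  -0.3 128.5] tilt 1.26 up-corner [-19.   -0.3 131.8] F [-0.12 -0.92  0.23] j [ 0.295  0.171 -0.654  0.259 -0.47   0.984] w -0.2
side guard_lip [366.8 203.2] 0.74 angle 0.07 err 0.7
top guard_lip [384.4 276.9] 0.59 angle 0.26 err 1.4
```

The guard slipped off the fingertip and shut again, and the toggle wasn't touched. So the usable finger ends about 15–25 mm behind the TCP. I'll repeat with the finger deeper under the lip.

Emit:
arm_command(
  rows=[
    {"grip": 0, "linear": [-8, 0, -9], "rot": [0, 0, 0]},
    {"grip": 0, "linear": [-31, 0, -15], "rot": [0, 0, 0]},
    {"grip": 0, "linear": [-31, 0, -15], "rot": [0, 0, 0]},
    {"grip": 0, "linear": [-38, 0, 5], "rot": [0, 0, 0]},
    {"grip": 0, "linear": [-44, 0, 25], "rot": [0, 0, 0]},
    {"grip": 0, "linear": [-44, 0, 25], "rot": [0, 0, 0]},
    {"grip": 0, "linear": [-36, 0, 27], "rot": [0, 0, 0]},
    {"grip": 0, "linear": [-29, 0, 29], "rot": [0, 0, 0]},
    {"grip": 0, "linear": [-23, 0, 31], "rot": [0, 0, 0]},
    {"grip": 0, "linear": [-23, 0, 31], "rot": [0, 0, 0]},
  ],
)

```text
clock: 13.28
position: [523.1, -37.5, 91.1]
ee_rot: [0.987, -0.039, 0.153, 0.01]
contact_force: [-3.1, -0.7, -0.3]
gripper_width: 0.1
grasp_force: 1.3
```

Emit:
arm_command(
  rows=[
    {"grip": 0, "linear": [2, 0, -7], "rot": [0, 0, 0]},
    {"grip": 0, "linear": [5, 0, -14], "rot": [0, 0, 0]},
    {"grip": 0, "linear": [10, 0, -18], "rot": [0, 0, 0]},
    {"grip": 0, "linear": [16, 0, -21], "rot": [0, 0, 0]},
    {"grip": 0, "linear": [21, 0, -25], "rot": [0, 0, 0]},
    {"grip": 0, "linear": [21, 0, -25], "rot": [0, 0, 0]},
  ],
)

```text
clock: 14.02
position: [538.2, -37.1, 123.2]
ee_rot: [0.987, -0.038, 0.156, 0.008]
contact_force: [-1.4, 0.6, 1.2]
gripper_width: 0.1
grasp_force: 1.0
```

```bash
python3 -c "
from h import *
look()"
```

```text
t 14.025 box [-2.900e+01 -1.000e-01  1.232e+02] tilt 1.258 up-corner [-1.860e+01 -1.000e-01  1.266e+02] F [-1.45  0.53  1.2 ] j [ 0.294  0.178 -0.665  0.27  -0.45   0.973] w 0.1
side guard_lip [359.9 188.7] 0.7 angle 0.71 err 0.8
side toggle_tip [357.6 210.3] 0.49 angle -0.0 err 1.1
top guard_lip [389.  266.4] 0.87 angle 0.81 err 2.0
```

Emit:
arm_command(
  rows=[
    {"grip": 0, "linear": [5, 0, 0], "rot": [0, 0, 0]},
    {"grip": 0, "linear": [8, 0, 0], "rot": [0, 0, 0]},
    {"grip": 0, "linear": [8, 0, 0], "rot": [0, 0, 0]},
    {"grip": 0, "linear": [8, 0, 0], "rot": [0, 0, 0]},
  ],
)

```text
clock: 14.82
position: [545.0, -37.9, 124.8]
ee_rot: [0.987, -0.038, 0.155, 0.009]
contact_force: [-0.8, -0.2, -1.0]
gripper_width: 0.0
grasp_force: 0.3
```

```bash
python3 -c "
from h import *
look()"
```

```text
t 14.825 box [-22.2  -0.3 124.8] tilt 1.259 up-corner [-11.8  -0.3 128.2] F [-0.81 -0.26 -0.99] j [ 0.288  0.188 -0.643  0.259 -0.463  0.99 ] w 0.0
side guard_lip [354.3 182.2] 0.77 angle 1.02 err 1.5
side toggle_tip [357.6 212. ] 0.55 angle -0.05 err 2.5
top guard_lip [386.6 259.7] 0.87 angle 1.06 err 1.0
```

The guard is up about 1.04 rad with the toggle off, so step 1 is met. Next I'll come forward and down in front of the toggle, staying under the guard.

Emit:
arm_command(
  rows=[
    {"grip": 0, "linear": [-6, 0, 4], "rot": [0, 0, 0]},
    {"grip": 0, "linear": [-13, 0, 9], "rot": [0, 0, 0]},
    {"grip": 0, "linear": [-24, 0, 18], "rot": [0, 0, 0]},
    {"grip": 0, "linear": [-33, 0, 24], "rot": [0, 0, 0]},
    {"grip": 0, "linear": [-36, 0, 33], "rot": [0, 0, 0]},
    {"grip": 0, "linear": [-36, 0, 33], "rot": [0, 0, 0]},
  ],
)

```text
clock: 15.88
position: [519.8, -36.5, 81.4]
ee_rot: [0.987, -0.038, 0.154, 0.009]
contact_force: [0.9, 0.6, 0.4]
gripper_width: 0.0
grasp_force: 0.0
```

```bash
python3 -c "
from h import *
look()"
```

```text
t 15.875 box [-47.5  -0.8  81.4] tilt 1.261 up-corner [-37.   -0.8  84.8] F [0.82 0.67 0.36] j [ 0.29   0.213 -0.8    0.409 -0.292  0.828] w 0.0
side guard_lip [365.3 204.1] 0.63 angle 0.05 err 0.9
top guard_lip [386.9 276.2] 0.96 angle 0.33 err 1.0
top guard_lip [386.3 260.9] 0.27 angle 1.01 err 1.2
```

Emit:
arm_command(
  rows=[
    {"grip": 0, "linear": [3, 0, 1], "rot": [0, 0, 0]},
    {"grip": 0, "linear": [7, 0, 2], "rot": [0, 0, 0]},
    {"grip": 0, "linear": [10, 0, 3], "rot": [0, 0, 0]},
    {"grip": 0, "linear": [13, 0, 4], "rot": [0, 0, 0]},
    {"grip": 0, "linear": [13, 0, 4], "rot": [0, 0, 0]},
  ],
)

```text
clock: 16.8
position: [535.5, -37.0, 83.0]
ee_rot: [0.987, -0.038, 0.156, 0.008]
contact_force: [-0.9, 0.3, -0.6]
gripper_width: 0.0
grasp_force: 0.2
```

```bash
python3 -c "
from h import *
look()"
```

```text
t 16.8 box [-31.8  -0.1  83. ] tilt 1.258 up-corner [-21.3  -0.1  86.4] F [-0.93  0.27 -0.64] j [ 0.282  0.234 -0.757  0.381 -0.307  0.864] w 0.0
side toggle_tip [356.  211.9] 0.46 angle 0.02 err 3.3
top guard_lip [389.  272.5] 0.61 angle 0.55 err 2.6
top toggle_tip [382.1 258.7] 0.36 angle 0.54 err 3.3
```

Emit:
arm_command(
  rows=[
    {"grip": 0, "linear": [2, 0, 1], "rot": [0, 0, 0]},
    {"grip": 0, "linear": [4, 0, 1], "rot": [0, 0, 0]},
    {"grip": 0, "linear": [6, 0, 2], "rot": [0, 0, 0]},
    {"grip": 0, "linear": [8, 0, 2], "rot": [0, 0, 0]},
    {"grip": 0, "linear": [8, 0, 2], "rot": [0, 0, 0]},
  ],
)

```text
clock: 17.73
position: [543.0, -37.8, 83.4]
ee_rot: [0.987, -0.038, 0.155, 0.008]
contact_force: [-0.3, 1.2, -0.1]
gripper_width: 0.1
grasp_force: 0.0
```

```bash
python3 -c "
from h import *
look()"
```

```text
t 17.725 box [-24.2  -0.4  83.4] tilt 1.258 up-corner [-13.7  -0.4  86.8] F [-0.42  1.14 -0.06] j [ 0.278  0.245 -0.734  0.363 -0.319  0.887] w 0.1
side toggle_tip [356.8 209.6] 0.63 angle 0.05 err 0.9
top guard_lip [391.4 265.4] 0.75 angle 0.86 err 4.3
```

Emit:
arm_command(
  rows=[
    {"grip": 0, "linear": [2, 0, 1], "rot": [0, 0, 0]},
    {"grip": 0, "linear": [4, 0, 1], "rot": [0, 0, 0]},
    {"grip": 0, "linear": [6, 0, 2], "rot": [0, 0, 0]},
    {"grip": 0, "linear": [6, 0, 2], "rot": [0, 0, 0]},
  ],
)

```text
clock: 18.52
position: [549.4, -38.3, 83.1]
ee_rot: [0.987, -0.038, 0.155, 0.009]
contact_force: [-1.1, -0.2, -1.3]
gripper_width: -0.1
grasp_force: 0.0
```

```bash
python3 -c "
from h import *
look()"
```

```text
t 18.525 box [-17.8  -0.4  83.1] tilt 1.259 up-corner [-7.4 -0.4 86.5] F [-1.1  -0.24 -1.26] j [ 0.274  0.256 -0.716  0.352 -0.325  0.902] w -0.1
side guard_lip [359.7 184.3] 0.54 angle 0.83 err 3.5
side toggle_tip [354.7 210.3] 0.58 angle 0.12 err 2.6
top guard_lip [387.9 262.2] 0.55 angle 0.97 err 0.5
```

Emit:
arm_command(
  rows=[
    {"grip": 0, "linear": [2, 0, 1], "rot": [0, 0, 0]},
    {"grip": 0, "linear": [4, 0, 1], "rot": [0, 0, 0]},
    {"grip": 0, "linear": [4, 0, 1], "rot": [0, 0, 0]},
  ],
)

```text
clock: 19.2
position: [553.4, -38.7, 83.6]
ee_rot: [0.987, -0.038, 0.155, 0.009]
contact_force: [-0.4, -0.6, 1.3]
gripper_width: 0.4
grasp_force: 0.8
```

```bash
python3 -c "
from h import *
look(); look()
S=imaging.get_image('side')
print([(d['rect'],d['score']) for d in models.spot_in(S,'toggle')])
print(proj(S,b2w(BOX,[[-28,0,106],[-8,0,106],[-18,0,68]])))"
```

```text
t 19.2 box [-13.8  -0.5  83.6] tilt 1.259 up-corner [-3.4 -0.6 87. ] F [-0.32 -0.65  1.28] j [ 0.272  0.261 -0.704  0.344 -0.331  0.912] w 0.4
side guard_lip [357.4 182.7] 0.59 angle 0.92 err 3.1
side toggle_tip [352.3 210.5] 0.53 angle 0.23 err 3.8
top guard_lip [386.9 259.3] 0.7 angle 1.07 err 0.7
t 19.5 box [-13.9  -0.5  83.5] tilt 1.259 up-corner [-3.4 -0.5 86.9] F [-0.74 -1.61  1.18] j [ 0.272  0.261 -0.704  0.344 -0.331  0.912] w -0.4
side guard_lip [357.1 181.5] 0.58 angle 0.96 err 3.8
side toggle_tip [354.1 208.4] 0.62 angle 0.19 err 1.1
top guard_lip [388.4 258.5] 0.68 angle 1.1 err 0.8
top toggle_tip [383.9 258.4] 0.43 angle 0.56 err 1.5
[([353.1, 211.2, 354.2, 224.9], 0.48)]
[[358.08973191 209.40198338]
 [348.36619632 205.59287309]
 [352.71144667 224.55711454]]
```

Emit:
arm_command(
  rows=[
    {"grip": 0, "linear": [2, 0, 1], "rot": [0, 0, 0]},
    {"grip": 0, "linear": [4, 0, 1], "rot": [0, 0, 0]},
    {"grip": 0, "linear": [5, 0, 2], "rot": [0, 0, 0]},
    {"grip": 0, "linear": [5, 0, 2], "rot": [0, 0, 0]},
  ],
)

```text
clock: 20.4
position: [559.4, -39.0, 83.9]
ee_rot: [0.987, -0.038, 0.156, 0.008]
contact_force: [-1.3, -1.9, 5.5]
gripper_width: 0.4
grasp_force: 3.3
```

```bash
python3 -c "
from h import *
look()
S=imaging.get_image('side')
print([(d['rect'],d['score']) for d in models.spot_in(S,'toggle')])
s=[arm.read_state()['contact_force'].round(1) if hasattr(arm.read_state()['contact_force'],'round') else 0]; print(s)"
```

```text
t 20.4 box [-7.8 -0.4 83.9] tilt 1.257 up-corner [ 2.6 -0.4 87.3] F [-1.17 -1.98  5.48] j [ 0.268  0.269 -0.689  0.337 -0.336  0.923] w 0.4
side guard_lip [353.  179.7] 0.54 angle 1.11 err 2.7
side toggle_tip [351.5 209. ] 0.39 angle 0.3 err 2.7
top guard_lip [387.4 256.9] 0.82 angle 1.16 err 0.3
[([350.6, 209.6, 352.2, 223.3], 0.65)]
[array([-1.9, -2.3,  4.7])]
```

The toggle is under the finger's end face, about 20 mm behind the TCP, and is being dragged rather than pushed. The end face explains the 5 N upward force. I'll back off, tilt slightly shallower, go lower and push it properly.

Emit:
arm_command(
  rows=[
    {"grip": 0, "linear": [-6, 0, -5], "rot": [0, 0, 0]},
    {"grip": 0, "linear": [-14, 0, -8], "rot": [0, 0.03, 0]},
    {"grip": 0, "linear": [-24, 0, -11], "rot": [0, 0.07, 0]},
    {"grip": 0, "linear": [-32, 0, -12], "rot": [0, 0.107, 0]},
    {"grip": 0, "linear": [-34, 0, -6], "rot": [0, 0.107, 0]},
    {"grip": 0, "linear": [-34, 0, -6], "rot": [0, 0.107, 0]},
  ],
)

```text
clock: 21.55
position: [528.0, -37.8, 99.3]
ee_rot: [0.98, -0.038, 0.193, 0.007]
contact_force: [-5.7, -0.2, 7.1]
gripper_width: -0.1
grasp_force: 4.3
```

```bash
python3 -c "
from h import *
look()
S=imaging.get_image('side')
print([(d['rect'],d['score']) for d in models.spot_in(S,'toggle')])"
```

```text
t 21.55 box [-39.2  -1.5  99.3] tilt 1.182 up-corner [-29.   -1.5 103.5] F [-5.63 -0.62  7.13] j [ 0.22   0.168 -0.911  0.755 -0.162  0.547] w -0.1
side guard_lip [367.3 202.9] 0.8 angle 0.08 err 1.2
side toggle_tip [365.9 203.9] 0.69 angle -0.1 err 9.0
top guard_lip [384.8 277.1] 0.93 angle 0.25 err 0.9
[([332.1, 185.7, 364.8, 228.8], 0.24)]
```

Emit:
arm_command(
  rows=[
    {"grip": 0, "linear": [-15, 0, -30], "rot": [0, -0.11, 0]},
    {"grip": 0, "linear": [-15, 0, -30], "rot": [0, -0.11, 0]},
    {"grip": 0, "linear": [-15, 0, -30], "rot": [0, -0.11, 0]},
  ],
)

```text
clock: 22.32
position: [505.4, -33.4, 122.5]
ee_rot: [0.989, -0.037, 0.141, 0.004]
contact_force: [1.2, 0.3, 0.3]
gripper_width: 0.2
grasp_force: 0.0
```

```bash
python3 -c "
from h import *
look()
plan([-63,0,93],1.26)"
```

```text
t 22.325 box [-62.    1.2 122.5] tilt 1.287 up-corner [-51.5   1.2 125.6] F [1.15 0.43 0.35] j [ 0.317  0.135 -0.698  0.225 -0.484  0.993] w 0.2
side guard_lip [367.  201.6] 0.85 angle 0.14 err 1.2
top guard_lip [387.4 277.2] 0.81 angle 0.27 err 1.6
target [504.4 -34.6  93. ] linear [-4.5 -2.3 26.5] rot [ 0.003  0.035 -0.002]
```

Emit:
arm_command(
  rows=[
    {"grip": 0, "linear": [-7, 1, 21], "rot": [0, 0, 0]},
    {"grip": 0, "linear": [-13, 1, 41], "rot": [0, 0, 0]},
    {"grip": 0, "linear": [-13, 1, 41], "rot": [0, 0, 0]},
    {"grip": 0, "linear": [-7, 1, 43], "rot": [0, 0, 0]},
    {"grip": 0, "linear": [-1, 1, 45], "rot": [0, 0, 0]},
    {"grip": 0, "linear": [4, 1, 46], "rot": [0, 0, 0]},
    {"grip": 0, "linear": [9, 1, 48], "rot": [0, 0, 0]},
    {"grip": 0, "linear": [14, 1, 49], "rot": [0, 0, 0]},
    {"grip": 0, "linear": [18, 1, 50], "rot": [0, 0, 0]},
    {"grip": 0, "linear": [18, 1, 50], "rot": [0, 0, 0]},
  ],
)

```text
clock: 23.88
position: [532.2, -39.6, 76.9]
ee_rot: [0.99, -0.037, 0.137, 0.006]
contact_force: [-1.2, 0.9, -0.7]
gripper_width: -0.3
grasp_force: 0.7
```

```bash
python3 -c "
from h import *
look()
S=imaging.get_image('side')
print([(d['rect'],d['score']) for d in models.spot_in(S,'toggle')])"
```

```text
t 23.875 box [-34.9  -2.9  76.9] tilt 1.295 up-corner [-24.3  -3.   79.9] F [-1.31  0.86 -0.73] j [ 0.279  0.252 -0.706  0.271 -0.365  0.974] w -0.3
side guard_lip [365.1 193.5] 0.8 angle 0.45 err 2.4
side toggle_tip [352.7 208.3] 0.46 angle 0.26 err 1.6
top guard_lip [384.1 273.7] 0.65 angle 0.45 err 2.1
top toggle_tip [387.5 271.5] 0.47 angle -0.0 err 2.6
[([350.3, 210.2, 354.0, 224.6], 0.43)]
```

Emit:
arm_command(
  rows=[
    {"grip": 0, "linear": [4, -1, 1], "rot": [0, 0, 0]},
    {"grip": 0, "linear": [8, -2, 2], "rot": [0, 0, 0]},
    {"grip": 0, "linear": [12, -2, 3], "rot": [0, 0, 0]},
    {"grip": 0, "linear": [12, -2, 3], "rot": [0, 0, 0]},
  ],
)

```text
clock: 24.78
position: [545.9, -38.0, 78.1]
ee_rot: [0.99, -0.037, 0.139, 0.005]
contact_force: [-0.7, 0.6, 1.1]
gripper_width: -0.3
grasp_force: 0.2
```

```bash
python3 -c "
from h import *
look()
S=imaging.get_image('side')
print([(d['rect'],d['score']) for d in models.spot_in(S,'toggle')])"
```

```text
t 24.775 box [-21.3  -0.4  78.1] tilt 1.292 up-corner [-10.7  -0.4  81.2] F [-0.77  0.52  1.14] j [ 0.275  0.27  -0.672  0.259 -0.378  0.992] w -0.3
side guard_lip [360.1 187.2] 0.65 angle 0.74 err 1.9
side toggle_tip [351.  208.5] 0.48 angle 0.34 err 2.3
top guard_lip [388.7 264.3] 0.74 angle 0.89 err 1.5
[([322.6, 274.6, 333.6, 309.8], 0.7), ([351.6, 208.5, 350.7, 224.1], 0.54)]
```

Contact forces are gentle, the guard is at about 0.8 rad and the toggle is starting to move. I'll keep pushing in small steps.

Emit:
arm_command(
  rows=[
    {"grip": 0, "linear": [2, 0, 1], "rot": [0, 0, 0]},
    {"grip": 0, "linear": [4, 0, 1], "rot": [0, 0, 0]},
    {"grip": 0, "linear": [6, 0, 2], "rot": [0, 0, 0]},
    {"grip": 0, "linear": [6, 0, 2], "rot": [0, 0, 0]},
  ],
)

```text
clock: 25.68
position: [551.9, -38.7, 77.6]
ee_rot: [0.99, -0.037, 0.138, 0.005]
contact_force: [-0.7, 0.3, 1.1]
gripper_width: 0.0
grasp_force: 0.2
```

```bash
python3 -c "
from h import *
look()
S=imaging.get_image('side')
print([(d['rect'],d['score']) for d in models.spot_in(S,'toggle')])"
```

```text
t 25.675 box [-15.3  -0.6  77.6] tilt 1.293 up-corner [-4.7 -0.6 80.6] F [-0.77  0.22  1.09] j [ 0.271  0.28  -0.656  0.252 -0.384  1.003] w 0.0
side guard_lip [356.8 186.7] 0.48 angle 0.84 err 0.2
side toggle_tip [345.9 206.9] 0.58 angle 0.61 err 1.7
top guard_lip [385.4 262.2] 0.87 angle 0.96 err 2.0
[([345.9, 203.5, 350.5, 225.3], 0.66)]
```

The toggle now reads about on. I'll push a couple of mm more until the end stop shows as force.

Emit:
arm_command(
  rows=[
    {"grip": 0, "linear": [2, 0, 1], "rot": [0, 0, 0]},
    {"grip": 0, "linear": [3, 0, 1], "rot": [0, 0, 0]},
    {"grip": 0, "linear": [3, 0, 1], "rot": [0, 0, 0]},
  ],
)

```text
clock: 26.45
position: [553.7, -39.1, 77.1]
ee_rot: [0.99, -0.037, 0.137, 0.006]
contact_force: [-4.2, 1.5, 1.5]
gripper_width: 0.0
grasp_force: 2.3
```

```bash
python3 -c "
from h import *
look()"
```

```text
t 26.45 box [-13.4  -0.8  77.1] tilt 1.295 up-corner [-2.9 -0.9 80.1] F [-4.32  1.22  1.48] j [ 0.269  0.284 -0.649  0.248 -0.388  1.008] w 0.0
side toggle_tip [347. 207.] 0.53 angle 0.58 err 1.6
top guard_lip [388.7 259.6] 0.95 angle 1.07 err 1.1
```

Emit:
arm_command(
  rows=[
    {"grip": 0, "linear": [1, 0, 0], "rot": [0, 0, 0]},
    {"grip": 0, "linear": [2, 0, 0], "rot": [0, 0, 0]},
    {"grip": 0, "linear": [2, 0, 0], "rot": [0, 0, 0]},
  ],
)

```text
clock: 27.12
position: [554.0, -39.4, 77.0]
ee_rot: [0.99, -0.038, 0.136, 0.006]
contact_force: [-9.6, 4.5, 4.2]
gripper_width: -0.1
grasp_force: 5.0
```

It has hit the end stop: 2 mm of command moved it 0.3 mm and the force rose to about 10 N. Drawing straight back, then up and away.

Emit:
arm_command(
  rows=[
    {"grip": 0, "linear": [-8, 0, -2], "rot": [0, 0, 0]},
    {"grip": 0, "linear": [-18, 0, -5], "rot": [0, 0, 0]},
    {"grip": 0, "linear": [-28, 0, -8], "rot": [0, 0, 0]},
    {"grip": 0, "linear": [-38, 0, -11], "rot": [0, 0, 0]},
    {"grip": 0, "linear": [-50, 0, -14], "rot": [0, 0, 0]},
    {"grip": 0, "linear": [-55, 0, -16], "rot": [0, 0, 0]},
    {"grip": 0, "linear": [-55, 0, -16], "rot": [0, 0, 0]},
    {"grip": 0, "linear": [-48, 0, -56], "rot": [0, 0, 0]},
    {"grip": 0, "linear": [-38, 0, -100], "rot": [0, 0, 0]},
    {"grip": 0, "linear": [-38, 0, -100], "rot": [0, 0, 0]},
  ],
)

```text
clock: 28.38
position: [496.2, -33.1, 168.2]
ee_rot: [0.989, -0.037, 0.143, 0.004]
contact_force: [-0.5, -0.0, -0.1]
gripper_width: 0.1
grasp_force: 0.0
```

```bash
python3 -c "
from h import *
look()
S=imaging.get_image('side');T=imaging.get_image('top')
print([(d['rect'],d['score']) for d in models.spot_in(S,'toggle')])
for p in(S,T):
  for q in('cell_1','marker_1','tape_measure'): print(q,[(np.round(d['rect']),round(d['score'],2)) for d in models.spot_in(p,q)][:2])
print(proj(S,b2w(BOX,[[-28,0,106],[-8,0,106]])))"
```

```text
t 28.375 box [-71.3   0.9 168.2] tilt 1.284 up-corner [-60.7   0.9 171.3] F [-0.45 -0.04 -0.09] j [ 0.33   0.056 -0.64   0.189 -0.618  1.026] w 0.1
side guard_lip [367.9 203.6] 0.92 angle 0.05 err 1.7
top guard_lip [387.  277.8] 0.85 angle 0.23 err 1.4
[]
cell_1 [(array([322., 276., 331., 313.]), 0.64)]
marker_1 [(array([377., 258., 427., 298.]), 0.67)]
tape_measure [(array([368., 178., 397., 205.]), 0.56)]
cell_1 []
marker_1 [(array([337., 323., 366., 333.]), 0.67)]
tape_measure [(array([458., 246., 493., 270.]), 0.94), (array([298., 282., 313., 292.]), 0.26)]
[[358.08973191 209.40198338]
 [348.36619632 205.59287309]]
```

The guard is back at its shut readings, the bystanders haven't moved, and nothing touches the arm. Handing in.

```bash
python3 -c "
from bench import job
print(job.job_done())"
```

```text
the job is handed in; nothing more can be done
None
```

I handed the job in at about 28 s of the 42 s allowed, with no verdict shown: toggle pushed to its rear end stop with the guard up about 1 rad, guard back at its shut reading, cell, tape and marker where they were, and at most about 11 N measured between moves.

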